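# Close and bolt the spice box

## Robot

A 6-joint arm with a two-finger parallel gripper is mounted at the origin on the work surface. World frame = base frame: x ahead of the robot, y to its left, z up, the work surface at z = 0. Lengths are in mm, angles in rad, forces in N, time in s.
With the tool pointing down it reaches from about 400 to 925 mm from the base axis. Payload 12.5 kg.
Tool frame: the origin (TCP) lies midway between the tips of the shut fingers; the grasp point (between the pads) lies 19 mm behind it; z points along the fingers, y is the line along which they close (so a half turn about z gives the same grasp; the last joint's range is limited). The gripper opens to 95 mm and grips with 3 to 60 N. Pads are 20 mm wide; open, the fingers measure 119 mm over their backs; the gripper's body (75 mm by 180 mm) begins 59 mm behind the grasp point.
Start: joints at [1.149, 0.491, 1.559, -0, 1.092, -0.106], TCP at [194.094, 594.116, 214.661] pointing down, gripper open.
Joint ranges: [-3.1, 3.1], [-0.84, 2.19], [0.05, 2.79], [-1.13, 4.28], [0.06, 2.93], [-2.69, 2.69]. Speed limits (rad/s): [2.22, 2.22, 2.79, 3.14, 3.14, 3.14].

## Interface

Orientations are given as [roll, pitch, yaw] about the fixed x, y, z axes, in that order (R = Rz(yaw) Ry(pitch) Rx(roll)).
In Python, from cell import env gives the robot as it stands.
- The arm moves only by the tool carry_out, never from a script. Its argument "series" is a list of rows, each a list of 4 numbers: the shift along the world's x, y, z normalised to -1 to 1, where 1 is 5 cm, then the turn about the world's z normalised to -1 to 1, where 1 is 6 degrees. In form: [[x, y, z, turn], ...]. A call has exactly 5 rows; each row shifts and turns the commanded pose from where the row before left it; what a row does not reach is not made up. A row lasts 1/10 s, in which the tool goes at most 50 mm and 8.59 degrees, less where a joint would pass 70% of its speed; a pose out of reach is approached as far as the arm can. A call with a number of a shift or a turn outside -1 to 1 is refused whole. A call with a gripper value outside its range is refused whole. "fingers" is the closure, from -1 (fully open) to 1 (shut), set as the call begins (left out, the last holds). The fingers move at their own pace and stop on an object; the grip force is fixed at half the most. Time passes only in rows, so rows that do not move let the fingers close, or fill a call up. It gives the time, the measured TCP pose, the force, the opening and the grip force at its end, in the units of the state.
- env.state(): the state, without advancing time (a new reading comes with each control period).
- env.read_camera(name): name is "scene" or "top" or "wrist"; returns the picture (480x640x3 uint8, red, green, blue); there is no depth.
- env.calibration(name): a dict with "K" (3x3 intrinsics, pixels), "pose" (4x4, takes a point from camera to world coordinates). Camera axes: x right, y down, z forward; pixel columns grow to the right and rows downward; lengths in mm; the calibration is good to about 2 mm. A picture is of the moment at which its call begins: read the wrist's pose just before it. calibration takes no time and is no camera call; for the wrist camera it gives the pose at the moment of the call.
- env.job_done(): hands the job in; it is judged then, once.
Trained networks look in the newest picture that a camera, given by its name, has taken for a name from the list of things; names that differ only in an ending like _2 or _b are one class to them, and where a whole thing is asked for, a point or a joint stands for the part that bears it (a point fixed in the world has none). Each returns a list of dicts, best first, with "conf" (0 to 1); they miss things now and then, are a little off and sometimes report something else, mostly with a low value. They report only what shows in the picture. A call takes as long as a camera call. They do not tell look-alikes from the thing itself.
- env.look_for(camera, label): "position" ([row, column] as shares, 0 to 1, of the picture: columns of its width, rows of its height, amid what is visible of it).
The state is a dict: "t": time; "joints": joint angles; "qvel": joint speeds; "tau": joint torques, N m; "eef_pos": TCP position; "tcp_rot": TCP orientation; "ft_force": force on the tool from outside, world axes, zero at the start; "moment": the same for the moment, N m; "opening": opening from 0.0 (shut) to 1.0 (fully open); "grip_force": force on a finger pad.
Only numpy, scipy, OpenCV 4.12 (cv2) and the standard library are available. Lean on these libraries where they do the work, as an engineer would, in place of code of your own. Each camera call takes 0.05 s, during which the arm holds its last target. There are 200 camera calls.

## Task

Close the wooden spice box, whose inner frame has slipped a little to one side: pull its brass bolt all the way out, tuck the tongue of the square lid under the box's fixed lip and lower the lid until it lies flat and fully home in its recess, then push the bolt fully home over the lid. Do not force the lid hard against the box, and leave everything else on the ledge where it stands.

Things in the scene. Friction and masses are not known exactly. Their poses are not given: they have to be found in the camera images.
- spice_box: Fixed wooden box 190 (x) x 160 (y) x 60 mm high; origin at the centre of its underside, z up. Its top has a recess for the square lid, 14 mm deep, open from x = -66 to +38 mm. The recess's two y sides and ledges belong to a loose inner frame (see seat). Ledges for the lid at z = 46 mm, also at the +x end. From x = 38 to 95 mm is a flat deck (z = 60 mm) with the bolt.
- lip (a point): Middle of the lower edge of the fixed lip at the recess's -x end: box x = -66, y = 0, z = 55 mm; axes as the box's. The lip (5 mm thick, top level with the box) covers a slot 15 mm deep, x = -81 to -66 mm, open downwards, where the lid's tongue goes; lid plus tongue are too long to drop in level.
- seat (a point): Nominal place of the lid's underside centre when home: box x = -14.5, y = 0, z = 46 mm. The inner frame has stuck up to 9 mm off this to either side in y (not measured: feel or look for it; do not shove it). Frame: walls 102.5 mm apart (y), 13 mm thick, top z = 60; below them ledges 82 mm apart, z = 36 to 46 mm, vertical inner faces; hollow between, floor at z = 13 mm.
- bolt (a joint): Brass bolt sliding along the box's x on its deck: 0 = home (its end reaches 15 mm over the recess), 0.030 m = fully out towards the box's +x (its end 15 mm clear of the recess). A spring detent at mid travel; some 3 to 8 N move it. Its plate is 40 mm wide and 6 mm thick, underside 61.5 mm above the table.
- bolt_knob (a point): Centre of the bolt's upright round knob, 22 mm diameter, 28 mm high (73 to 101 mm above the table, this point at 87 mm); moves with the bolt, 57 mm along the box's +x from its origin when home. Axes as the box's.
- square_lid: Loose square wooden lid, 100 x 100 x 14 mm, about 0.2 kg, lying flat; origin at the centre of the square's underside, z up. A tongue 70 mm wide, 5 mm thick, flush with the underside, sticks 12 mm out of its -x edge and goes under the box's lip. On top, a grip rib across the middle: 18 mm thick (x), 70 mm long (y), 14 to 48 mm above the underside.
- round_lid: Loose round wooden lid of another box, 104 mm diameter, 14 mm thick, with the same grip rib; to be left alone. Origin at its underside centre.
- saucer_rack: Fixed wooden rack 300 x 110 mm with four upright white saucers, 152 mm high, origin under its centre. Leave alone.
- whisk: Steel whisk lying along its x, 277 mm long, 60 mm high; origin on the table under the handle's wire end. Leave alone.
- honey_jar: Amber glass jar, 64 mm diameter, 85 mm high, origin under its centre. Leave alone.
- tea_glass: Green tea glass, 68 mm diameter, 85 mm high, origin under its centre. Leave alone.
Things that resemble listed ones, but are neither listed nor needed, are in the scene too. Leave any red look-alike of the square_lid alone.

How it is judged (in metres and radians):
On the way, in this order (a step that is already met when the one before it is completed fails the run):
1. the bolt is pulled all the way out (value of joint bolt above 0.026 m), for 0.2 s.
2. the square lid lies flat and fully home in the recess with its tongue under the lip, the bolt still out (value of joint bolt above 0.018 m and z of square_lid in the frame of seat between -0.0025 and 0.0025 m and angle between square_lid's own z axis and vertical below 0.04 rad and x of square_lid in the frame of seat between -0.005 and 0.005 m and y of square_lid in the frame of seat between -0.013 and 0.013 m), for 0.2 s.
At the end, for the whole second after the job is handed in: The square lid lies at rest in the recess wherever the frame stands: within 5 mm of the seat along the box's x, 13 mm in y (the frame's play) and 2.5 mm in height, tilted less than 0.04 rad, its tongue under the lip (turned less than 0.06 rad from the box), and the bolt is within 4 mm of fully home (value of joint bolt below 0.004 m and z of square_lid in the frame of seat between -0.0025 and 0.0025 m and angle between square_lid's own z axis and vertical below 0.04 rad and angle between the x axis of square_lid and the x axis of spice_box, either way round below 0.06 rad and linear speed of square_lid below 0.01 m/s and x of square_lid in the frame of seat between -0.005 and 0.005 m and y of square_lid in the frame of seat between -0.013 and 0.013 m); the robot touches nothing.
It fails at once if the lid is forced against the box with more than 60 N (contact force between square_lid and spice_box above 60 N).
It fails at once if another thing on the ledge is shifted by more than 20 mm (distance of any of round_lid, whisk, honey_jar, tea_glass from where it was at the start of the episode above 0.02 m).
It also fails if it takes over 72 s, if anything falls off the work surface, if the arm or the gripper's body presses on something with over 40 N, if the wrist force passes 120 N, or if a joint passes its speed limit or range.

## Working session

There is one attempt and no reset: what is moved stays moved. The work goes in short steps, Python scripts to look and compute and a tool call to move; the robot and the scene stay as the last step left them, time stands still between calls to the robot, and variables do not carry over. Pictures are saved under pics/ and viewed, at most 11 in all, crops included, and the job is handed in when it is done.

Besides the shell and the picture viewer there is one more tool, called after "Call:" by a JSON object that holds its "api" and its "payload", one argument or row to a line. carry_out: Moves the arm, as the interface text tells. Its arguments: {"type":"object","properties":{"series":{"type":"array","items":{"type":"array","items":{"type":"number","minimum":-1,"maximum":1}}},"fingers":{"type":"number"}},"required":["series"]}

```bash
mkdir -p pics; ls; python3 - <<'E'
from cell import env
import cv2,numpy as np
s=env.state();print(s)
for c in("top","scene"):
    im=env.read_camera(c);cv2.imwrite(f"pics/{c}0.png",im[...,::-1])
    k=env.calibration(c);print(c,np.round(k["K"],1).tolist(),np.round(k["pose"],3).tolist())
    for l in("spice_box","square_lid","round_lid","bolt_knob","lip","seat"):
        try:print(c,l,[(round(d["conf"],2),round(d["position"][1]*640),round(d["position"][0]*480)) for d in env.look_for(c,l)])
        except Exception as e:print(l,e)
E
```

```text
pics
{'t': 0.0, 'joints': array([ 1.14939105e+00,  4.91562300e-01,  1.55945972e+00,  3.19751193e-06,
        1.09168941e+00, -1.05593517e-01]), 'qvel': array([-0.00026271, -0.00047924, -0.00087119,  0.00135987, -0.0008845 ,
        0.00083627]), 'tau': array([ 2.11884973e-03, -6.12643147e+01, -2.58184272e+01,  6.93621137e-02,
        4.81908477e-02, -1.21053454e-04]), 'eef_pos': array([193.99017829, 593.87302999, 214.0565093 ]), 'tcp_rot': array([-3.14048041e+00, -1.20735933e-04,  2.82577935e+00]), 'ft_force': array([0.40463947, 0.1061189 , 0.37602305]), 'moment': array([ 0.06612874, -0.06250656,  0.027977  ]), 'grip_force': 0.0, 'opening': 0.9988444951479261}
top [[592.4, 0.0, 325.8], [0.0, 592.4, 240.4], [0.0, 0.0, 1.0]] [[0.013, -0.997, 0.08, 357.783], [-1.0, -0.012, 0.01, -37.432], [-0.009, -0.08, -0.997, 1634.573], [0.0, 0.0, 0.0, 1.0]]
top spice_box [(0.96, 378, 233)]
top square_lid [(0.77, 209, 330), (0.56, 254, 196), (0.22, 247, 252)]
top round_lid [(0.73, 164, 215), (0.69, 244, 252)]
top bolt_knob [(0.54, 376, 213)]
top lip [(0.8, 380, 234)]
top seat [(0.56, 377, 234), (0.18, 473, 207)]
scene [[530.3, 0.0, 319.4], [0.0, 530.3, 239.8], [0.0, 0.0, 1.0]] [[-0.138, 0.599, -0.789, 1518.803], [0.99, 0.083, -0.11, 132.995], [-0.0, -0.797, -0.604, 868.028], [0.0, 0.0, 0.0, 1.0]]
scene spice_box [(0.77, 257, 261)]
scene square_lid [(0.92, 439, 216), (0.71, 390, 302)]
scene round_lid [(0.71, 403, 261), (0.55, 503, 284), (0.3, 260, 257)]
scene bolt_knob []
scene lip [(0.71, 258, 260), (0.23, 256, 256)]
scene seat []
```

```bash
python3 - <<'E'
import cv2
a=cv2.imread("pics/top0.png")[120:390,120:480]
cv2.imwrite("pics/top0c.png",cv2.resize(a,None,fx=2.2,fy=2.2,interpolation=cv2.INTER_CUBIC))
E
```

```text
(no output)
```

View pics/top0c.png

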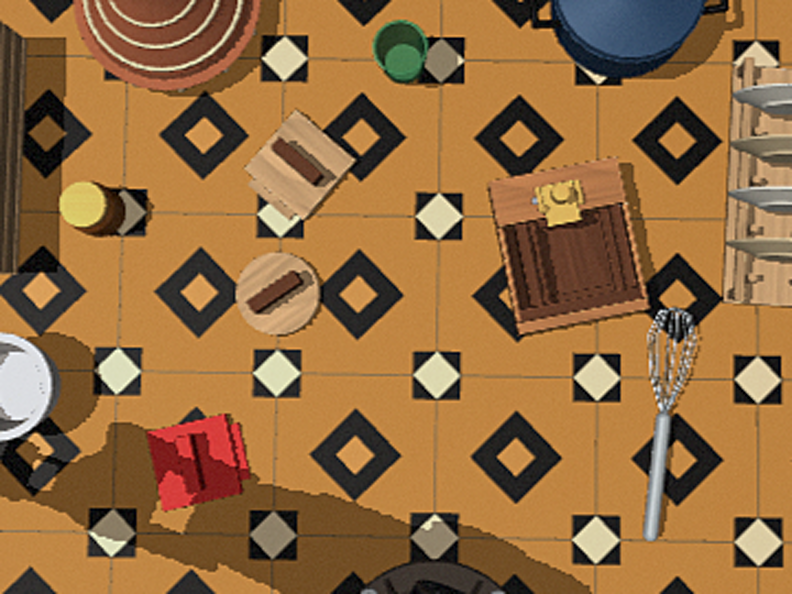

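View pics/scene0.png

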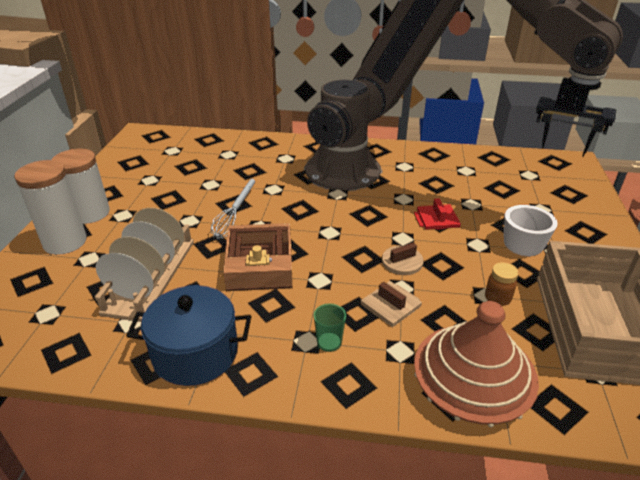

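The red square lid at top-camera pixel (209,330) is the look-alike. The wooden square at (254,196), with its tongue on the lower-left edge, fits `square_lid`. The wooden disc at (246,253) is `round_lid`. The box is at (378,233) with the bolt on its upper (+x) side. I'll compute rough positions, then look from the wrist.

```bash
cat > h.py <<'E'
from cell import env
import cv2,numpy as np
def ray(cal,u,v,z):
    K,P=np.array(cal["K"]),np.array(cal["pose"])
    d=P[:3,:3]@np.linalg.inv(K)@[u,v,1]; o=P[:3,3]
    return np.round((o+d*(z-o[2])/d[2])[:2],1)
def pix(cal,p):
    K,P=np.array(cal["K"]),np.array(cal["pose"])
    q=K@(P[:3,:3].T@(np.array(p,float)-P[:3,3])); return q[:2]/q[2]
E
python3 - <<'E'
from h import *
c=env.calibration("top")
f=lambda x,y,z:ray(c,120+x/2.2,120+y/2.2,z)
print("box",[f(*p,60).tolist() for p in((488,185),(627,158),(648,310),(520,338))])
print("lid",[f(*p,14).tolist() for p in((297,110),(357,160),(300,215),(247,170))],"rib",f(275,143,48),f(325,180,48))
print("knob",f(562,193,101))
w=env.calibration("wrist");s=env.state();print(np.round(w["K"],1).tolist(),np.round(w["pose"],2).tolist(),s["eef_pos"])
E
```

```text
box [[581.7, -62.8], [616.9, -231.8], [431.9, -257.6], [396.1, -103.4]]
lid [[680.7, 178.2], [618.0, 101.3], [547.6, 171.4], [603.7, 239.4]] rib [632.5 199.9] [587.2 137.3]
knob [ 567.3 -149.9]
[[401.7, 0.0, 310.9], [0.0, 401.7, 244.7], [0.0, 0.0, 1.0]] [[0.31, 0.92, 0.25, 125.05], [0.95, -0.3, -0.08, 617.72], [-0.0, 0.26, -0.96, 385.06], [0.0, 0.0, 0.0, 1.0]] [194.09470056 594.09997437 214.65271865]
```

Call:
{"api": "carry_out", "payload": {
  "series": [
    [0.56, -0.56, 0, -0.2],
    [0.56, -0.56, 0, -0.2],
    [0.56, -0.56, 0, -0.2],
    [0.56, -0.56, 0, -0.2],
    [0.56, -0.56, 0, -0.2]
  ]
}}

```text
t: 1.2
eef_pos: [335.0, 452.9, 214.8]
tcp_rot: [3.141, 0.0, 2.72]
ft_force: [0.8, 0.3, -0.0]
opening: 0.999
grip_force: 0.0
```

Call:
{"api": "carry_out", "payload": {
  "series": [
    [0.56, -0.56, 0, -0.2],
    [0.56, -0.56, 0, -0.2],
    [0.56, -0.56, 0, -0.2],
    [0.56, -0.56, 0, -0.2],
    [0.56, -0.56, 0, -0.2]
  ]
}}

```text
t: 1.7
eef_pos: [475.1, 312.8, 214.8]
tcp_rot: [3.141, 0.0, 2.615]
ft_force: [0.9, 0.6, 0.2]
opening: 0.998
grip_force: 0.0
```

Call:
{"api": "carry_out", "payload": {
  "series": [
    [0.56, -0.56, 0, -0.2],
    [0.56, -0.56, 0, -0.2],
    [0.56, -0.56, 0, -0.2],
    [0.56, -0.56, 0, -0.2],
    [0.3, -0.3, 0, -0.2]
  ]
}}

```text
t: 2.2
eef_pos: [602.8, 185.0, 214.5]
tcp_rot: [3.142, 0.0, 2.509]
ft_force: [0.0, 0.0, -0.1]
opening: 1.001
grip_force: 0.0
```

```bash
python3 - <<'E'
from h import *
import pickle
s=env.state();c=env.calibration("wrist");im=env.read_camera("wrist");print(s["eef_pos"],s["tcp_rot"])
cv2.imwrite("pics/w1.png",im[...,::-1]);pickle.dump(c,open("w1.pkl","wb"))
for l in("square_lid","round_lid"):print(l,[(round(d["conf"],2),round(d["position"][1]*640),round(d["position"][0]*480)) for d in env.look_for("wrist",l)])
E
```

```text
[602.797442   184.96098013 214.48485247] [3.14150939e+00 3.19931614e-04 2.50891211e+00]
square_lid [(0.78, 310, 221)]
round_lid [(0.66, 223, 56)]
```

View pics/w1.png

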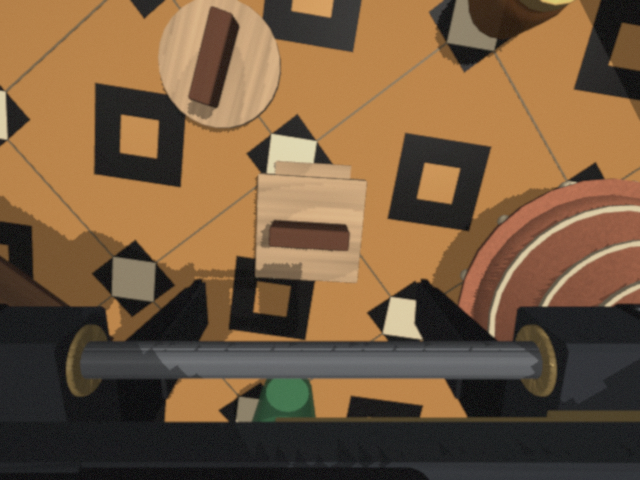

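```bash
cat >> h.py <<'E'
from scipy.optimize import least_squares
def fit(cal,pts,x0):  # pts: list of (local xyz, (u,v)); pose (x,y,yaw) on table
    def w(p,q): 
        c,s=np.cos(p[2]),np.sin(p[2]); return [p[0]+c*q[0]-s*q[1],p[1]+s*q[0]+c*q[1],q[2]]
    r=least_squares(lambda p:np.ravel([pix(cal,w(p,q))-np.array(m) for q,m in pts]),x0,x_scale=[100,100,1])
    return r.x,np.round(r.fun.reshape(-1,2),1).tolist()
E
python3 - <<'E'
from h import *
import pickle
c=pickle.load(open("w1.pkl","rb"))
# image top = lid -x ; find left/right sign by world
x0=[610,172,-0.63]
q=[(-50,50,14),(-50,-50,14),(50,-50,14),(50,50,14)]
m=[(258,174),(366,181),(357,282),(255,278)]
for mm in (m,[m[1],m[0],m[3],m[2]]):
    print(fit(c,list(zip(q,mm)),x0))
E
```

```text
(array([619.25335139, 172.06112553,  -3.66429524]), [[6.5, 117.7], [-0.6, 100.2], [0.2, -102.9], [-5.8, -86.8]])
(array([613.68699495, 176.04859106,  -0.68992187]), [[0.4, -0.5], [-0.6, 0.3], [0.2, -0.6], [0.0, 0.8]])
```

Call:
{"api": "carry_out", "payload": {
  "series": [
    [-0.15, -0.7, 0, 0.4],
    [-0.15, -0.7, 0, 0.4],
    [-0.15, -0.7, 0, 0.5],
    [-0.15, -0.7, 0, 0.5],
    [-0.15, -0.7, 0, 0.5]
  ]
}}

```text
t: 2.85
eef_pos: [562.4, 12.5, 214.9]
tcp_rot: [3.141, -0.0, 2.757]
ft_force: [0.4, 0.9, 0.3]
opening: 0.999
grip_force: 0.0
```

Call:
{"api": "carry_out", "payload": {
  "series": [
    [-0.15, -0.7, 0, 0.5],
    [-0.15, -0.7, 0, 0.5],
    [-0.15, -0.7, 0, 0.5],
    [-0.15, -0.7, 0, 0.5],
    [-0.15, -0.7, 0, 0.5]
  ]
}}

```text
t: 3.35
eef_pos: [525.5, -162.5, 215.0]
tcp_rot: [3.141, 0.0, 3.018]
ft_force: [0.6, 0.3, -0.1]
opening: 0.999
grip_force: 0.0
```

Call:
{"api": "carry_out", "payload": {
  "series": [
    [0, 0, 0.4, 0.6],
    [0, 0, 0.4, 0.6],
    [0, 0, 0.4, 0.6],
    [0, 0, 0, 0.6],
    [0, 0, 0, 0.6]
  ]
}}

```text
t: 3.85
eef_pos: [526.0, -161.2, 275.5]
tcp_rot: [-3.141, 0.001, -2.95]
ft_force: [0.5, 0.3, -1.2]
opening: 1.004
grip_force: 0.0
```

```bash
python3 - <<'E'
from h import *
import pickle
s=env.state();c=env.calibration("wrist");im=env.read_camera("wrist");print(s["eef_pos"],s["tcp_rot"],s["joints"])
cv2.imwrite("pics/w2.png",im[...,::-1]);pickle.dump(c,open("w2.pkl","wb"))
for l in("spice_box","bolt_knob"):print(l,[(round(d["conf"],2),round(d["position"][1]*640),round(d["position"][0]*480)) for d in env.look_for("wrist",l)])
E
```

```text
[ 526.01285816 -161.21220054  275.48996297] [-3.14125677e+00  1.15246054e-03 -2.95035087e+00] [-4.17652742e-01  3.24894917e-01  1.66171778e+00  4.19594628e-04
  1.15384254e+00 -2.17986037e+00]
spice_box [(0.58, 317, 186), (0.24, 624, 200), (0.18, 438, 403)]
bolt_knob [(0.7, 318, 250)]
```

View pics/w2.png

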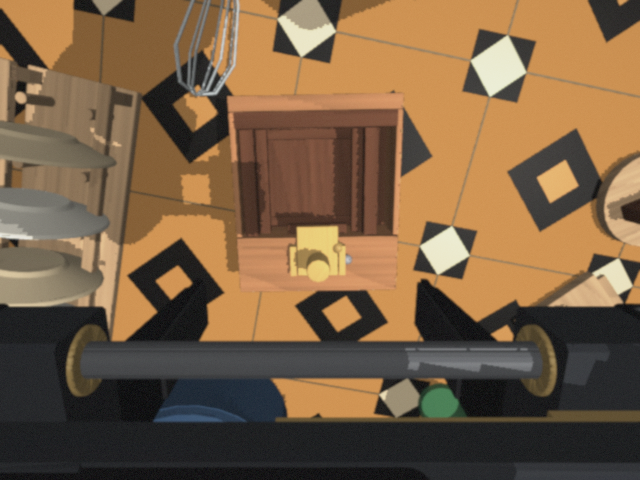

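```bash
python3 - <<'E'
import cv2
a=cv2.imread("pics/w2.png")[85:300,215:415]
a=cv2.convertScaleAbs(a,alpha=1.6,beta=10)
cv2.imwrite("pics/w2c.png",cv2.resize(a,(800*2//3+25,600),interpolation=cv2.INTER_CUBIC)); print(600/215,558/200)
E
```

```text
2.7906976744186047 2.79
```

View pics/w2c.png

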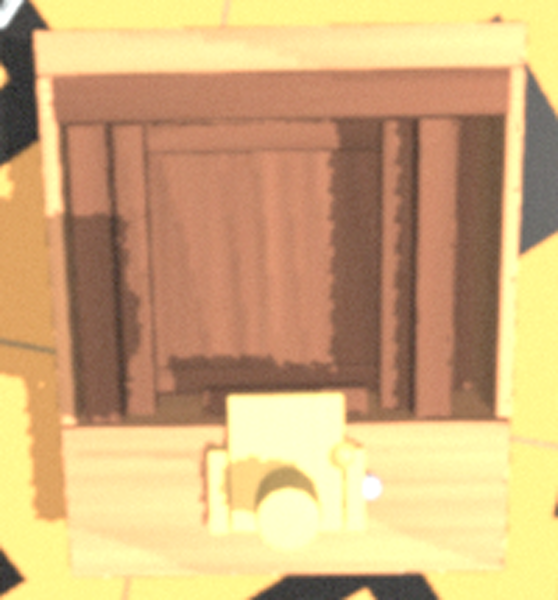

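```bash
python3 - <<'E'
from h import *
import pickle
c=pickle.load(open("w2.pkl","rb"))
P=lambda X,Y:(215+X/2.79,85+Y/2.79)
q=[(-95,-80,60),(-95,80,60),(95,80,60),(95,-80,60)]
m=[P(35,32),P(525,25),P(508,570),P(72,573)]
p,r=fit(c,list(zip(q,m)),[507,-164,0.2]);print(p,r)
def loc(X,Y,z):
    w=ray(c,*P(X,Y),z)-p[:2];cc,s=np.cos(p[2]),np.sin(p[2]);return np.round([cc*w[0]+s*w[1],-s*w[0]+cc*w[1]],1)
for n,a in dict(knob=(289,517,101),lip=(280,119,60),deck=(180,423,60),Lin1=(104,130,60),Lin2=(121,400,60),Rin1=(418,130,60),Rin2=(415,400,60),Lo1=(68,130,60),Ro1=(460,130,60),Ro2=(453,400,60),LL1=(147,130,46),LL2=(153,400,46),RL1=(383,130,46),RL2=(384,400,46),rimL=(56,90,60),rimR=(512,90,60)).items():print(n,loc(*a))
E
```

```text
[ 5.12078164e+02 -1.57816129e+02  2.08318939e-01] [[-0.3, -0.4], [1.2, -1.2], [-0.8, 0.4], [-0.2, 1.8]]
knob [58.6 -0. ]
lip [-66.2  -0.7]
deck [ 36.8 -37.7]
Lin1 [-63.7 -59.1]
Lin2 [ 28.1 -58.3]
Rin1 [-61.9  45. ]
Rin2 [29.9 45.5]
Lo1 [-63.9 -71. ]
Ro1 [-61.6  58.8]
Ro2 [30.1 59. ]
LL1 [-63.6 -46.3]
LL2 [ 31.5 -48.4]
RL1 [-62.1  34.7]
RL2 [32.9 36. ]
rimL [-76.7 -74.1]
rimR [-74.   75.5]
```

Call:
{"api": "carry_out", "payload": {
  "series": [
    [0.43, 0.15, 0, 0.15],
    [0.43, 0.15, -0.75, 0],
    [0, 0, -0.9, 0],
    [0, 0, -0.8, 0],
    [0, 0, -0.6, 0]
  ]
}}

```text
t: 4.5
eef_pos: [568.3, -146.6, 119.7]
tcp_rot: [3.14, -0.002, -2.94]
ft_force: [0.8, -0.1, 0.5]
opening: 0.999
grip_force: 0.0
```

Call:
{"api": "carry_out", "payload": {
  "series": [
    [0, 0, -0.5, 0],
    [0, 0, -0.3, 0],
    [0, 0, -0.1, 0],
    [0, 0, 0, 0],
    [0, 0, 0, 0]
  ]
}}

```text
t: 5.0
eef_pos: [569.5, -147.8, 78.0]
tcp_rot: [-3.141, 0.001, -2.939]
ft_force: [-1.0, 0.2, -1.6]
opening: 1.001
grip_force: 0.0
```

Call:
{"api": "carry_out", "payload": {
  "series": [
    [0, 0, 0, 0],
    [0, 0, 0, 0],
    [0, 0, 0, 0],
    [0, 0, 0, 0],
    [0, 0, 0, 0]
  ],
  "fingers": 1
}}

```text
t: 5.5
eef_pos: [569.1, -147.9, 77.3]
tcp_rot: [3.142, 0.0, -2.939]
ft_force: [0.3, 0.5, -0.3]
opening: 0.636
grip_force: 0.0
```

Call:
{"api": "carry_out", "payload": {
  "series": [
    [0, 0.04, 0, 0],
    [0, 0, 0, 0],
    [0, 0, 0, 0],
    [0, 0, 0, 0],
    [0, 0, 0, 0]
  ]
}}

```text
t: 6.0
eef_pos: [569.3, -146.2, 77.2]
tcp_rot: [-3.141, 0.0, -2.939]
ft_force: [-1.2, -6.6, -2.8]
opening: 0.225
grip_force: 30.0
```

Call:
{"api": "carry_out", "payload": {
  "series": [
    [0, 0, 0, 0],
    [0, 0, 0, 0],
    [0, 0, 0, 0],
    [0, 0, 0, 0],
    [0, 0, 0, 0]
  ]
}}

```text
t: 6.5
eef_pos: [569.3, -146.3, 77.2]
tcp_rot: [-3.141, 0.0, -2.939]
ft_force: [0.9, -5.6, -1.7]
opening: 0.226
grip_force: 30.0
```

Call:
{"api": "carry_out", "payload": {
  "series": [
    [0.12, 0.025, 0, 0],
    [0.12, 0.025, 0, 0],
    [0.12, 0.025, 0, 0],
    [0.12, 0.025, 0, 0],
    [0.12, 0.026, 0, 0]
  ]
}}

```text
t: 7.0
eef_pos: [596.7, -140.2, 76.7]
tcp_rot: [3.14, -0.006, -2.938]
ft_force: [-32.4, -22.0, 16.9]
opening: 0.23
grip_force: 30.0
```

Call:
{"api": "carry_out", "payload": {
  "series": [
    [0.02, 0.004, 0, 0],
    [0, 0, 0, 0],
    [0, 0, 0, 0],
    [0, 0, 0, 0],
    [0, 0, 0, 0]
  ]
}}

```text
t: 7.5
eef_pos: [596.3, -140.4, 76.9]
tcp_rot: [3.14, -0.008, -2.939]
ft_force: [-19.0, -13.0, 8.7]
opening: 0.223
grip_force: 30.0
```

Call:
{"api": "carry_out", "payload": {
  "series": [
    [0, 0, 0, 0],
    [0, 0, 0, 0],
    [0, 0, 0, 0],
    [0, 0, 0, 0],
    [0, 0, 0, 0]
  ],
  "fingers": -1
}}

```text
t: 8.0
eef_pos: [600.2, -139.1, 77.1]
tcp_rot: [3.141, 0.0, -2.939]
ft_force: [-0.2, -0.2, 0.4]
opening: 0.588
grip_force: 0.0
```

Call:
{"api": "carry_out", "payload": {
  "series": [
    [0, 0, 0.38, 0],
    [0, 0, 0.4, 0],
    [-0.36, -0.12, 0, 0],
    [-0.36, -0.12, 0, 0],
    [-0.37, -0.12, 0, 0]
  ]
}}

```text
t: 8.5
eef_pos: [545.1, -157.3, 116.3]
tcp_rot: [-3.142, 0.0, -2.939]
ft_force: [0.3, -0.6, -0.2]
opening: 0.985
grip_force: 0.0
```

Call:
{"api": "carry_out", "payload": {
  "series": [
    [0, 0, 0, 0],
    [0, 0, 0, 0],
    [0, 0, 0, 0],
    [0, 0, 0, 0],
    [0, 0, 0, 0]
  ]
}}

```text
t: 9.0
eef_pos: [546.0, -157.2, 116.0]
tcp_rot: [3.141, -0.0, -2.939]
ft_force: [-0.6, 0.4, -0.2]
opening: 1.0
grip_force: 0.0
```

```bash
python3 - <<'E'
from h import *
import pickle
s=env.state();c=env.calibration("wrist");im=env.read_camera("wrist");print(s["eef_pos"],s["tcp_rot"])
cv2.imwrite("pics/w3.png",im[...,::-1]);pickle.dump(c,open("w3.pkl","wb"))
p=[512.1,-157.8];cc,sn=np.cos(.208),np.sin(.208)
for q in((-95,-80),(-95,80),(38,-80),(38,80)):print(pix(c,[p[0]+cc*q[0]-sn*q[1],p[1]+sn*q[0]+cc*q[1],60]))
a=cv2.convertScaleAbs(im[20:340,170:480,::-1],alpha=1.6,beta=10)
cv2.imwrite("pics/w3c.png",cv2.resize(a,None,fx=1.85,fy=1.85,interpolation=cv2.INTER_CUBIC))
E
```

```text
[ 545.96842233 -157.17993138  116.01642985] [ 3.14148683e+00 -3.54813319e-06 -2.93858333e+00]
[163.98426455  22.50597677]
[479.36724278  20.39519319]
[186.75027353 270.73736448]
[455.98582072 269.37055384]
```

View pics/w3c.png

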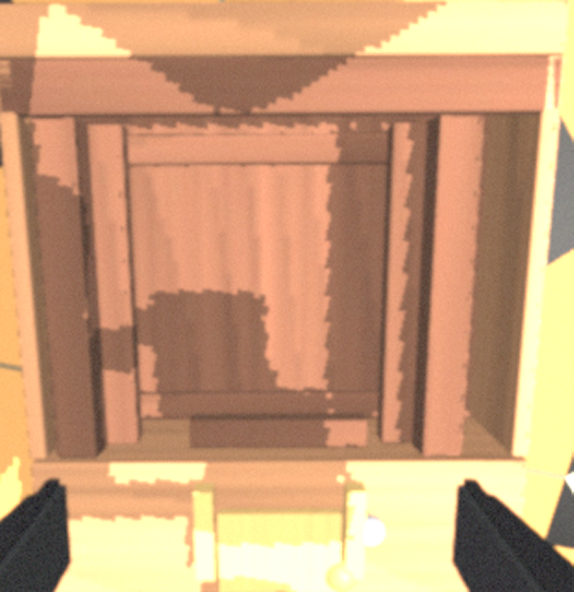

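```bash
python3 - <<'E'
from h import *
import pickle
c=pickle.load(open("w3.pkl","rb"))
p=[512.1,-157.8,.208]
def loc(X,Y,z):
    w=ray(c,170+X/1.85,20+Y/1.85,z)-p[:2];cc,s=np.cos(p[2]),np.sin(p[2]);return np.round([cc*w[0]+s*w[1],-s*w[0]+cc*w[1]],1).tolist()
for n,l in dict(Win=((77,150,60),(98,440,60),(438,150,60),(423,440,60)),Wout=((22,150,60),(57,440,60),(484,150,60),(466,440,60)),ledge=((127,150,46),(138,430,46),(390,150,46),(382,430,46)),rimout=((4,150,60),(33,440,60),(554,150,60),(525,440,60)),rimin=((20,150,60),(46,440,60),(541,150,60),(513,440,60)),lip=((100,117,60),(500,111,60)),deck=((100,461,60),(450,459,60)),bolt=((265,512,67),)).items():print(n,[loc(*a) for a in l])
E
```

```text
Win [[-57.2, -58.4], [30.1, -58.0], [-56.6, 45.4], [30.7, 45.5]]
Wout [[-57.3, -74.3], [30.0, -71.0], [-56.5, 58.6], [30.7, 59.3]]
ledge [[-58.3, -46.5], [31.0, -47.5], [-57.8, 33.9], [31.4, 34.8]]
rimout [[-57.3, -79.5], [30.0, -78.7], [-56.4, 78.7], [30.8, 78.0]]
rimin [[-57.3, -74.9], [30.0, -74.5], [-56.4, 75.1], [30.8, 74.2]]
lip [[-66.0, -51.3], [-67.0, 62.4]]
deck [[37.2, -57.7], [37.1, 54.6]]
bolt [[52.1, -4.9]]
```

Call:
{"api": "carry_out", "payload": {
  "series": [
    [0.15, 0.74, 0, -0.95],
    [0.15, 0.74, 0, -0.95],
    [0.15, 0.74, 0, -0.95],
    [0.15, 0.74, 0, -0.95],
    [0.15, 0.74, 0, -0.95]
  ]
}}

```text
t: 9.55
eef_pos: [583.4, 29.3, 116.1]
tcp_rot: [3.141, 0.0, 2.843]
ft_force: [0.8, -0.3, 0.8]
opening: 0.999
grip_force: 0.0
```

Call:
{"api": "carry_out", "payload": {
  "series": [
    [0.15, 0.74, 0, -0.95],
    [0.15, 0.74, 0, -0.95],
    [0.15, 0.74, 0, -0.95],
    [0.15, 0.74, 0, -0.93],
    [0, 0, 0, 0]
  ]
}}

```text
t: 10.05
eef_pos: [613.5, 179.7, 115.9]
tcp_rot: [3.141, 0.0, 2.451]
ft_force: [-1.5, -0.9, -0.3]
opening: 1.001
grip_force: 0.0
```

Call:
{"api": "carry_out", "payload": {
  "series": [
    [0, 0, 0, 0],
    [0, 0, 0, 0],
    [0, 0, 0, 0],
    [0, 0, 0, 0],
    [0, 0, 0, 0]
  ]
}}

```text
t: 10.55
eef_pos: [613.2, 174.9, 116.3]
tcp_rot: [3.141, 0.0, 2.45]
ft_force: [0.5, -0.0, 0.2]
opening: 1.001
grip_force: 0.0
```

```bash
python3 - <<'E'
from h import *
s=env.state();c=env.calibration("wrist");im=env.read_camera("wrist");print(s["eef_pos"],s["tcp_rot"])
p=[613.7,176,-.69];cc,sn=np.cos(p[2]),np.sin(p[2])
o=im[...,::-1].copy()
for q in((-50,-50,14),(-50,50,14),(50,-50,14),(50,50,14),(-9,-35,48),(-9,35,48),(9,-35,48),(9,35,48)):
    u=pix(c,[p[0]+cc*q[0]-sn*q[1],p[1]+sn*q[0]+cc*q[1],q[2]]);print(q,u.round());cv2.circle(o,tuple(int(v) for v in u),3,(255,0,0),-1)
cv2.imwrite("pics/w4.png",o)
E
```

```text
[613.17342733 174.94988912 116.26242067] [3.14145701e+00 4.16416690e-05 2.45014411e+00]
(-50, -50, 14) [236. 171.]
(-50, 50, 14) [385. 171.]
(50, -50, 14) [243. 309.]
(50, 50, 14) [379. 308.]
(-9, -35, 48) [254. 243.]
(-9, 35, 48) [368. 243.]
(9, -35, 48) [255. 271.]
(9, 35, 48) [367. 271.]
```

View pics/w4.png

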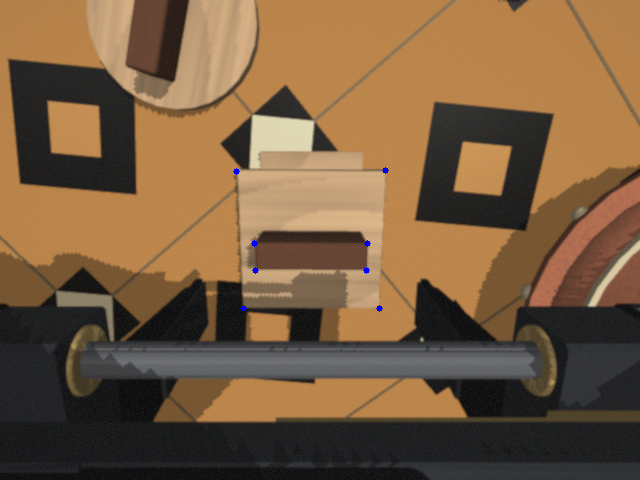

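The projected model matches the wooden lid to about 1 px: corners (236,171) to (379,308), tongue above them at about (310,160). This is the square lid, so I grip its rib by the ends.

Call:
{"api": "carry_out", "payload": {
  "series": [
    [0.01, 0.02, -0.5, 0],
    [0, 0, -0.5, 0],
    [0, 0, -0.5, 0],
    [0, 0, -0.25, 0],
    [0, 0, -0.13, 0]
  ]
}}

```text
t: 11.1
eef_pos: [613.3, 176.4, 21.2]
tcp_rot: [-3.141, -0.001, 2.451]
ft_force: [0.6, 0.7, 0.0]
opening: 0.996
grip_force: 0.0
```

Call:
{"api": "carry_out", "payload": {
  "series": [
    [0, 0, 0, 0],
    [0, 0, 0, 0],
    [0, 0, 0, 0],
    [0, 0, 0, 0],
    [0, 0, 0, 0]
  ],
  "fingers": 1
}}

```text
t: 11.6
eef_pos: [613.9, 176.6, 23.1]
tcp_rot: [3.141, 0.001, 2.451]
ft_force: [-0.8, -0.5, 6.5]
opening: 0.735
grip_force: 30.0
```

Call:
{"api": "carry_out", "payload": {
  "series": [
    [0, 0, 0, 0],
    [0, 0, 0, 0],
    [0, 0, 0, 0],
    [0, 0, 0, 0],
    [0, 0, 0, 0]
  ]
}}

```text
t: 12.1
eef_pos: [613.9, 176.6, 23.1]
tcp_rot: [3.141, 0.001, 2.451]
ft_force: [-2.3, -0.4, 6.4]
opening: 0.733
grip_force: 30.0
```

Call:
{"api": "carry_out", "payload": {
  "series": [
    [0, 0, 0.2, 0],
    [0, 0, 0.4, 0],
    [0, 0, 0.5, 0],
    [0, 0, 0.5, 0],
    [0, 0, 0.24, 0]
  ]
}}

```text
t: 12.6
eef_pos: [614.2, 176.8, 116.7]
tcp_rot: [3.139, 0.002, 2.451]
ft_force: [-0.3, -0.6, -1.6]
opening: 0.732
grip_force: 30.0
```

Call:
{"api": "carry_out", "payload": {
  "series": [
    [-0.1, -0.35, 0, 0.4],
    [-0.2, -0.7, 0, 0.85],
    [-0.2, -0.7, 0, 0.85],
    [-0.2, -0.7, 0, 0.85],
    [-0.2, -0.7, 0, 0.85]
  ]
}}

```text
t: 13.1
eef_pos: [567.9, 18.0, 114.1]
tcp_rot: [3.142, -0.0, 2.853]
ft_force: [-0.0, -0.4, -1.6]
opening: 0.736
grip_force: 30.0
```

Call:
{"api": "carry_out", "payload": {
  "series": [
    [-0.2, -0.7, 0, 0.85],
    [-0.2, -0.7, 0, 0.85],
    [-0.25, -0.7, 0, 0.85],
    [-0.25, -0.7, 0, 0.85],
    [-0.26, -0.88, 0, 0.9]
  ]
}}

```text
t: 13.6
eef_pos: [509.8, -165.6, 114.1]
tcp_rot: [3.141, -0.0, -2.98]
ft_force: [-0.1, -0.5, -2.5]
opening: 0.731
grip_force: 30.0
```

Call:
{"api": "carry_out", "payload": {
  "series": [
    [0, 0, 0, 0.47],
    [0, 0, 0, 0],
    [0, 0, 0, 0],
    [0, 0, 0, 0],
    [0, 0, 0, 0]
  ]
}}

```text
t: 14.1
eef_pos: [510.8, -164.1, 114.1]
tcp_rot: [3.141, -0.0, -2.934]
ft_force: [0.2, -0.8, -2.1]
opening: 0.737
grip_force: 30.0
```

Call:
{"api": "carry_out", "payload": {
  "series": [
    [0, -0.02, -0.2, 0],
    [0, 0, -0.2, 0],
    [0, 0, -0.12, 0],
    [0, 0, -0.04, 0],
    [0, 0, 0, 0]
  ]
}}

```text
t: 14.6
eef_pos: [510.4, -165.8, 85.6]
tcp_rot: [3.141, -0.001, -2.935]
ft_force: [0.1, 0.4, -1.3]
opening: 0.738
grip_force: 30.0
```

Call:
{"api": "carry_out", "payload": {
  "series": [
    [0, 0, -0.02, 0],
    [0, 0, -0.02, 0],
    [0, 0, 0, 0],
    [0, 0, 0, 0],
    [0, 0, 0, 0]
  ]
}}

```text
t: 15.1
eef_pos: [510.7, -165.9, 84.3]
tcp_rot: [-3.142, 0.0, -2.935]
ft_force: [-0.2, 0.6, -1.6]
opening: 0.735
grip_force: 30.0
```

```bash
cat > st.py <<'E'
from h import *
s=env.state();B=np.array([511.4,-158.]);cc,sn=np.cos(.207),np.sin(.207);R=np.array([[cc,sn],[-sn,cc]])
print("box xy",(R@(s["eef_pos"][:2]-B)).round(1),"z",s["eef_pos"][2].round(1),"rot",s["tcp_rot"].round(3),"F box",(R@s["ft_force"][:2]).round(1),s["ft_force"][2].round(1),"M box",(R@s["moment"][:2]).round(2),s["moment"][2].round(2),s["t"])
E
python3 st.py
```

```text
box xy [-2.4 -7.6] z 84.3 rot [-3.142  0.    -2.935] F box [-0.1  0.6] -1.6 M box [0.06 0.05] -0.04 15.1
```

Call:
{"api": "carry_out", "payload": {
  "series": [
    [0.005, 0.016, 0, 0],
    [0, 0, -0.03, 0],
    [0, 0, -0.03, 0],
    [0, 0, 0, 0],
    [0, 0, 0, 0]
  ]
}}

```text
t: 15.6
eef_pos: [510.5, -165.1, 81.7]
tcp_rot: [-3.142, -0.0, -2.935]
ft_force: [-4.1, -0.6, 7.6]
opening: 0.738
grip_force: 30.0
```

```bash
python3 st.py
```

```text
box xy [-2.4 -6.8] z 81.7 rot [-3.142 -0.    -2.935] F box [-4.1  0.2] 7.6 M box [0.09 0.69] 0.04 15.6
```

Call:
{"api": "carry_out", "payload": {
  "series": [
    [-0.013, -0.003, -0.02, 0],
    [-0.013, -0.003, -0.02, 0],
    [0, 0, 0, 0],
    [0, 0, 0, 0],
    [0, 0, 0, 0]
  ]
}}

```text
t: 16.1
eef_pos: [509.4, -165.4, 79.9]
tcp_rot: [-3.141, 0.0, -2.935]
ft_force: [-4.9, 0.6, 9.7]
opening: 0.738
grip_force: 30.0
```

```bash
python3 - <<'E'
import st
from h import *
im=env.read_camera("wrist")
cv2.imwrite("pics/w5.png",cv2.resize(cv2.convertScaleAbs(im[40:340,120:520,::-1],alpha=1.5,beta=10),None,fx=2,fy=2,interpolation=cv2.INTER_CUBIC))
E
```

```text
box xy [-3.5 -6.8] z 79.9 rot [-3.141  0.    -2.935] F box [-4.6  1.6] 9.7 M box [0.34 0.47] 0.04 16.1
```

View pics/w5.png

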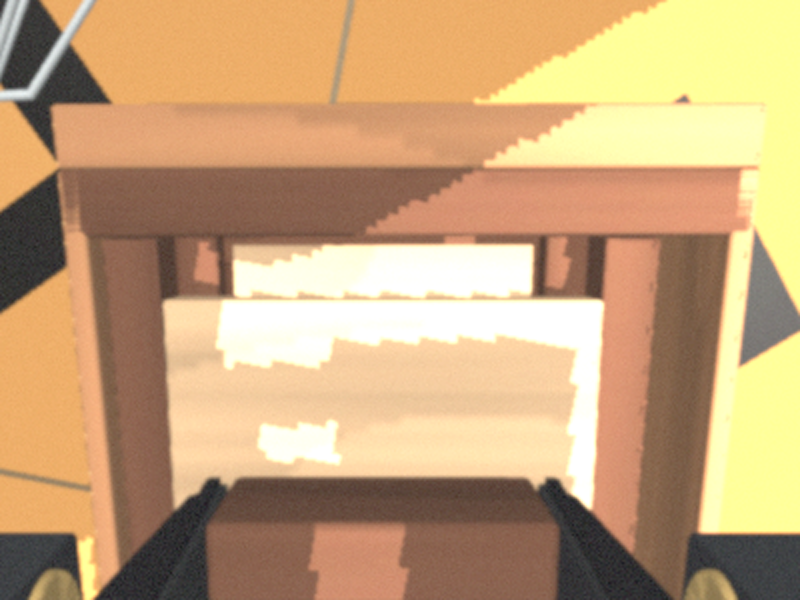

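The tongue tip (row 243) is just clear of the lip (row 236). The lid's sides (165 and 603) sit evenly between the frame walls, and forces are about 10 N. Next I tilt it further.

Call:
{"api": "carry_out", "payload": {
  "series": [
    [-0.013, -0.003, -0.02, 0],
    [-0.013, -0.003, -0.02, 0],
    [-0.013, -0.003, -0.02, 0],
    [0, 0, 0, 0],
    [0, 0, 0, 0]
  ]
}}

```text
t: 16.65
eef_pos: [507.6, -165.8, 76.8]
tcp_rot: [-3.141, 0.0, -2.935]
ft_force: [-3.6, 1.5, 8.4]
opening: 0.735
grip_force: 30.0
```

```bash
python3 st.py
```

```text
box xy [-5.3 -6.9] z 76.8 rot [-3.141  0.    -2.935] F box [-3.2  2.2] 8.4 M box [0.34 0.25] 0.05 16.65
```

Call:
{"api": "carry_out", "payload": {
  "series": [
    [0, 0.006, -0.016, 0],
    [-0.039, -0.008, 0, 0],
    [-0.039, -0.008, 0, 0],
    [-0.039, -0.008, 0, 0],
    [-0.039, -0.008, 0, 0]
  ]
}}

```text
t: 17.15
eef_pos: [499.6, -167.2, 75.3]
tcp_rot: [3.141, -0.0, -2.935]
ft_force: [1.2, 0.4, -0.3]
opening: 0.736
grip_force: 30.0
```

```bash
python3 st.py
```

```text
box xy [-13.4  -6.6] z 75.3 rot [ 3.141 -0.    -2.935] F box [1.2 0.1] -0.3 M box [ 0.01 -0.24] -0.0 17.15
```

Call:
{"api": "carry_out", "payload": {
  "series": [
    [-0.039, -0.008, 0, 0],
    [-0.039, -0.008, 0, 0],
    [0, 0, 0, 0],
    [0, 0, 0, 0],
    [0, 0, 0, 0]
  ]
}}

```text
t: 17.65
eef_pos: [495.8, -167.9, 75.3]
tcp_rot: [3.141, -0.0, -2.935]
ft_force: [-0.0, 0.3, -1.4]
opening: 0.74
grip_force: 30.0
```

```bash
python3 - <<'E'
import st
from h import *
im=env.read_camera("wrist")
cv2.imwrite("pics/w6.png",cv2.resize(cv2.convertScaleAbs(im[40:340,120:520,::-1],alpha=1.5,beta=10),None,fx=2,fy=2,interpolation=cv2.INTER_CUBIC))
E
```

```text
box xy [-17.3  -6.5] z 75.3 rot [ 3.141 -0.    -2.935] F box [0.  0.3] -1.4 M box [ 0.03 -0.  ] 0.04 17.65
```

View pics/w6.png

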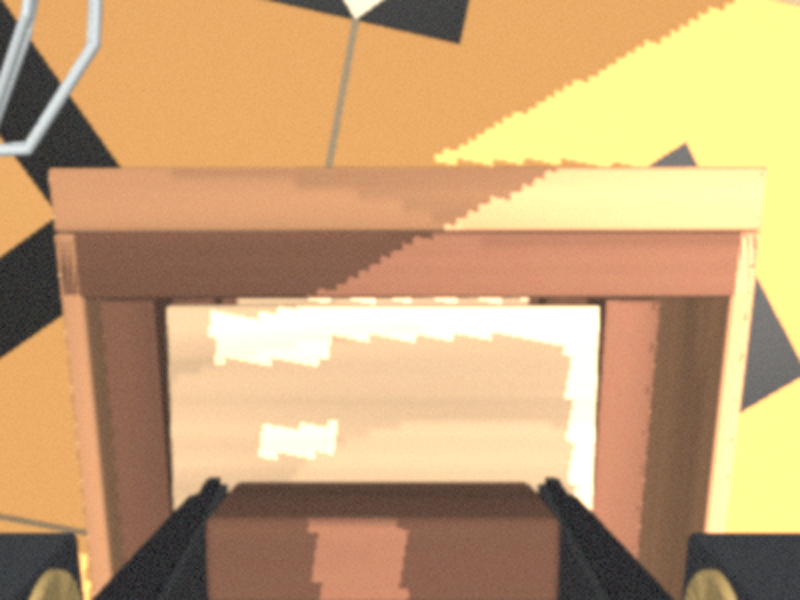

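Call:
{"api": "carry_out", "payload": {
  "series": [
    [0, 0, -0.02, 0],
    [0, 0, -0.02, 0],
    [0, 0, 0, 0],
    [0, 0, 0, 0],
    [0, 0, 0, 0]
  ]
}}

```text
t: 18.2
eef_pos: [496.2, -167.9, 73.6]
tcp_rot: [-3.141, 0.001, -2.935]
ft_force: [1.9, 2.0, 5.8]
opening: 0.731
grip_force: 30.0
```

```bash
python3 st.py
```

```text
box xy [-16.9  -6.6] z 73.6 rot [-3.141e+00  1.000e-03 -2.935e+00] F box [2.2 1.6] 5.8 M box [0.31 0.08] -0.04 18.2
```

Call:
{"api": "carry_out", "payload": {
  "series": [
    [0.012, 0.006, -0.02, 0],
    [0.012, 0.003, -0.02, 0],
    [0, 0, 0, 0],
    [0, 0, 0, 0],
    [0, 0, 0, 0]
  ]
}}

```text
t: 18.7
eef_pos: [497.7, -167.6, 71.8]
tcp_rot: [-3.141, 0.001, -2.935]
ft_force: [2.0, 1.3, 7.8]
opening: 0.732
grip_force: 30.0
```

```bash
python3 st.py
```

```text
box xy [-15.4  -6.6] z 71.8 rot [-3.141e+00  1.000e-03 -2.935e+00] F box [2.3 0.9] 7.8 M box [ 0.33 -0.03] -0.04 18.7
```

Call:
{"api": "carry_out", "payload": {
  "series": [
    [0.008, 0.002, -0.02, 0],
    [0.008, 0.002, -0.02, 0],
    [0, 0, 0, 0],
    [0, 0, 0, 0],
    [0, 0, 0, 0]
  ]
}}

```text
t: 19.2
eef_pos: [498.9, -167.4, 70.0]
tcp_rot: [-3.141, 0.002, -2.935]
ft_force: [3.4, 2.7, 8.4]
opening: 0.731
grip_force: 30.0
```

```bash
python3 st.py
```

```text
box xy [-14.2  -6.6] z 70.0 rot [-3.141e+00  2.000e-03 -2.935e+00] F box [3.9 1.9] 8.4 M box [ 0.56 -0.44] -0.04 19.2
```

Call:
{"api": "carry_out", "payload": {
  "series": [
    [0, 0, -0.02, 0],
    [0, 0, -0.01, 0],
    [0, 0, 0, 0],
    [0, 0, 0, 0],
    [0, 0, 0, 0]
  ]
}}

```text
t: 19.7
eef_pos: [499.4, -167.3, 68.8]
tcp_rot: [-3.14, 0.003, -2.935]
ft_force: [5.6, 4.9, 10.8]
opening: 0.733
grip_force: 30.0
```

```bash
python3 st.py
```

```text
box xy [-13.6  -6.7] z 68.8 rot [-3.140e+00  3.000e-03 -2.935e+00] F box [6.4 3.6] 10.8 M box [ 0.89 -0.82] -0.0 19.7
```

Call:
{"api": "carry_out", "payload": {
  "series": [
    [0, 0, 0, 0],
    [0, 0, 0, 0],
    [0, 0, 0, 0],
    [0, 0, 0, 0],
    [0, 0, 0, 0]
  ],
  "fingers": -1
}}

```text
t: 20.2
eef_pos: [497.8, -167.3, 67.7]
tcp_rot: [3.141, -0.0, -2.935]
ft_force: [-0.3, 1.0, -0.3]
opening: 0.994
grip_force: 0.0
```

Call:
{"api": "carry_out", "payload": {
  "series": [
    [0, 0, 0.3, 0],
    [0, 0, 0.7, 0],
    [0.3, 0.1, 0.7, 0],
    [0.35, 0.1, 0.5, 0],
    [0, 0, 0, 0]
  ]
}}

```text
t: 20.7
eef_pos: [532.9, -157.5, 181.1]
tcp_rot: [-3.138, 0.005, -2.934]
ft_force: [-1.2, 0.5, -0.6]
opening: 1.004
grip_force: 0.0
```

Call:
{"api": "carry_out", "payload": {
  "series": [
    [0, 0, 0, 0],
    [0, 0, 0, 0],
    [0, 0, 0, 0],
    [0, 0, 0, 0],
    [0, 0, 0, 0]
  ]
}}

```text
t: 21.2
eef_pos: [530.1, -157.4, 177.4]
tcp_rot: [3.141, -0.001, -2.935]
ft_force: [-0.1, -0.3, -0.4]
opening: 0.999
grip_force: 0.0
```

```bash
python3 - <<'E'
import st
from h import *
import pickle
c=env.calibration("wrist");im=env.read_camera("wrist");pickle.dump(c,open("w7.pkl","wb"))
cv2.imwrite("pics/w7r.png",im[...,::-1])
cv2.imwrite("pics/w7.png",cv2.resize(cv2.convertScaleAbs(im[40:340,120:520,::-1],alpha=1.5,beta=10),None,fx=2,fy=2,interpolation=cv2.INTER_CUBIC))
E
```

```text
box xy [18.5 -3.2] z 177.4 rot [ 3.141e+00 -1.000e-03 -2.935e+00] F box [-0.2 -0.3] -0.4 M box [0.01 0.06] -0.02 21.2
```

View pics/w7.png

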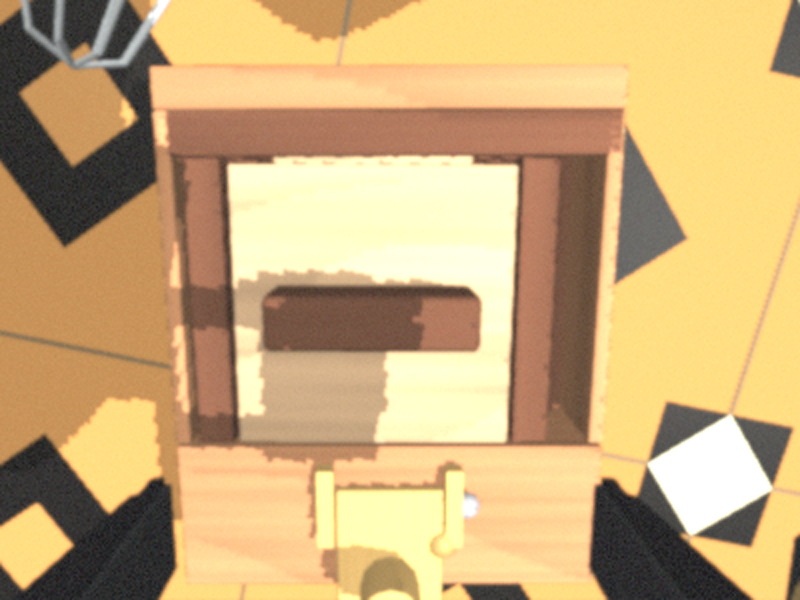

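```bash
python3 - <<'E'
from h import *
import pickle
c=pickle.load(open("w7.pkl","rb"));B=np.array([511.4,-158.]);cc,sn=np.cos(.207),np.sin(.207);R=np.array([[cc,sn],[-sn,cc]])
for n,p in dict(a=(228,163),b=(519,163),c=(511,442),d=(239,442),lip=(300,157),deck=(260,444)).items():
    print(n,(R@(ray(c,120+p[0]/2,40+p[1]/2,60)-B)).round(1))
print("rib",[(R@(ray(c,120+p[0]/2,40+p[1]/2,94)-B)).round(1) for p in((262,352),(481,350))],"bolt end",(R@(ray(c,120+390/2,40+489/2,67.5)-B)).round(1))
E
```

```text
a [-63.4 -55.7]
b [-63.3  44.1]
c [36.8 45.5]
d [ 36.7 -56.7]
lip [-65.4 -30.9]
deck [ 37.6 -48.8]
rib [array([ -4.2, -41.4]), array([-4.8, 28.9])] bolt end [52.7  0.1]
```

```bash
python3 - <<'E'
from h import *
import pickle
c=pickle.load(open("w7.pkl","rb"));B=np.array([511.4,-158.]);cc,sn=np.cos(.207),np.sin(.207);R=np.array([[cc,sn],[-sn,cc]])
g=cv2.GaussianBlur(cv2.imread("pics/w7r.png"),(1,5),0)[...,1].astype(float)
def edge(v,a,b,rise):
    d=np.diff(g[v,a:b+1])*(1 if rise else -1); i=int(d.argmax())
    y=d[max(i-1,0):i+2]; o=0 if len(y)<3 else 0.5*(y[0]-y[2])/(y[0]-2*y[1]+y[2]+1e-9)
    return a+i+o
for v in range(126,262,12):
    l=edge(v,226,246,True);r=edge(v,370,386,False)
    q=[R@(ray(c,u,v,60)-B) for u in(l,r)]
    print(v,round(l,1),round(r,1),q[0].round(1),q[1].round(1),"w",round(q[1][1]-q[0][1],1))
for v in(130,250):print(g[v,226:246].astype(int).tolist(),g[v,368:386].astype(int).tolist())
print([g[252:268,u].astype(int).tolist() for u in(250,340)])
E
```

```text
126 232.9 378.0 [-60.5 -56.5] [-60.3  43.2] w 99.7
138 233.2 377.8 [-52.5 -56.7] [-52.4  43.5] w 100.2
150 234.0 377.0 [-44.4 -56.6] [-44.3  43.2] w 99.8
162 234.4 376.8 [-36.1 -56.8] [-36.   43.4] w 100.2
174 235.0 376.0 [-27.8 -56.7] [-27.7  43.2] w 99.9
186 235.4 375.8 [-19.3 -56.9] [-19.2  43.4] w 100.3
198 236.0 374.9 [-10.7 -56.9] [-10.7  43.1] w 100.0
210 236.8 374.7 [ -2.  -56.7] [-1.8 43.3] w 100.0
222 237.1 373.9 [  6.9 -56.9] [ 7.  43.1] w 100.0
234 237.9 373.6 [ 16.  -56.8] [16.  43.2] w 100.0
246 238.1 372.9 [ 25.1 -57.1] [25.2 43. ] w 100.1
258 238.9 372.6 [ 34.4 -57. ] [34.5 43.2] w 100.2
[71, 69, 65, 58, 48, 41, 41, 74, 134, 169, 182, 183, 183, 183, 183, 183, 183, 182, 181, 182] [185, 183, 184, 184, 182, 182, 183, 181, 173, 164, 129, 77, 45, 59, 74, 78, 80, 81]
[51, 51, 50, 47, 48, 48, 48, 49, 48, 46, 37, 30, 42, 72, 95, 105, 106, 104, 105, 105] [182, 183, 182, 183, 171, 132, 70, 40, 54, 70, 76, 77, 81, 79, 78, 77, 75, 76]
[[102, 102, 103, 104, 105, 104, 102, 95, 86, 78, 77, 83, 96, 108, 117, 122], [163, 161, 161, 161, 162, 163, 164, 159, 142, 118, 104, 111, 125, 135, 137, 138]]
```

Call:
{"api": "carry_out", "payload": {
  "series": [
    [0.45, 0.12, 0, 0],
    [0.45, 0.12, -0.3, 0],
    [0.45, 0.11, -0.5, 0],
    [0, 0, -0.6, 0],
    [0, 0, -0.4, 0]
  ]
}}

```text
t: 21.75
eef_pos: [597.7, -139.3, 85.6]
tcp_rot: [3.141, -0.002, -2.934]
ft_force: [-0.2, -0.3, 0.5]
opening: 0.999
grip_force: 0.0
```

Call:
{"api": "carry_out", "payload": {
  "series": [
    [0, 0, -0.2, 0],
    [0, 0, 0, 0],
    [0, 0, 0, 0],
    [0, 0, 0, 0],
    [0, 0, 0, 0]
  ]
}}

```text
t: 22.25
eef_pos: [598.2, -140.0, 78.9]
tcp_rot: [-3.141, 0.001, -2.935]
ft_force: [0.5, -0.8, -0.0]
opening: 1.001
grip_force: 0.0
```

Call:
{"api": "carry_out", "payload": {
  "series": [
    [0, 0, 0, 0],
    [0, 0, 0, 0],
    [0, 0, 0, 0],
    [0, 0, 0, 0],
    [0, 0, 0, 0]
  ],
  "fingers": 1
}}

```text
t: 22.75
eef_pos: [597.9, -139.8, 77.8]
tcp_rot: [3.141, -0.0, -2.935]
ft_force: [0.4, -0.1, -0.2]
opening: 0.638
grip_force: 0.0
```

Call:
{"api": "carry_out", "payload": {
  "series": [
    [0, 0, 0, 0],
    [0, 0, 0, 0],
    [0, 0, 0, 0],
    [0, 0, 0, 0],
    [0, 0, 0, 0]
  ]
}}

```text
t: 23.25
eef_pos: [598.0, -140.2, 77.9]
tcp_rot: [-3.141, 0.0, -2.935]
ft_force: [-1.0, -7.1, -2.2]
opening: 0.227
grip_force: 30.0
```

```bash
python3 st.py
```

```text
box xy [88.4 -0.3] z 77.9 rot [-3.141  0.    -2.935] F box [-2.4 -6.7] -2.2 M box [-0.98  0.45] -0.02 23.25
```

Call:
{"api": "carry_out", "payload": {
  "series": [
    [-0.12, -0.026, 0, 0],
    [-0.12, -0.026, 0, 0],
    [-0.12, -0.026, 0, 0],
    [-0.12, -0.026, 0, 0],
    [-0.12, -0.025, 0, 0]
  ]
}}

```text
t: 23.75
eef_pos: [568.1, -146.7, 78.1]
tcp_rot: [-3.141, 0.002, -2.935]
ft_force: [27.0, 5.5, -0.9]
opening: 0.226
grip_force: 30.0
```

Call:
{"api": "carry_out", "payload": {
  "series": [
    [-0.03, -0.006, 0, 0],
    [0, 0, 0, 0],
    [0, 0, 0, 0],
    [0, 0, 0, 0],
    [0, 0, 0, 0]
  ]
}}

```text
t: 24.25
eef_pos: [568.3, -146.6, 78.1]
tcp_rot: [-3.14, 0.005, -2.935]
ft_force: [14.7, 0.4, -8.1]
opening: 0.227
grip_force: 30.0
```

```bash
python3 st.py
```

```text
box xy [58.1 -0.5] z 78.1 rot [-3.14   0.005 -2.935] F box [14.4 -2.6] -8.1 M box [-0.25 -2.5 ] -0.02 24.25
```

Same spot as at the start, with the end-stop force felt, so the bolt is home. I'll release, rise and check.

Call:
{"api": "carry_out", "payload": {
  "series": [
    [0, 0, 0, 0],
    [0, 0, 0, 0],
    [0, 0, 0, 0],
    [0, 0, 0, 0],
    [0, 0, 0, 0]
  ],
  "fingers": -1
}}

```text
t: 24.75
eef_pos: [566.2, -146.5, 77.9]
tcp_rot: [3.141, -0.0, -2.935]
ft_force: [1.0, 0.4, -0.0]
opening: 0.589
grip_force: 0.0
```

Call:
{"api": "carry_out", "payload": {
  "series": [
    [0, 0, 0.3, 0],
    [0, 0, 0.7, 0],
    [0, 0, 0.7, 0],
    [0, 0, 0.5, 0],
    [0, 0, 0, 0]
  ]
}}

```text
t: 25.25
eef_pos: [567.5, -146.9, 191.3]
tcp_rot: [-3.139, 0.005, -2.935]
ft_force: [0.4, -0.3, -0.2]
opening: 0.982
grip_force: 0.0
```

Call:
{"api": "carry_out", "payload": {
  "series": [
    [-0.3, -0.1, 0, 0],
    [-0.3, -0.1, 0, 0],
    [0, 0, 0, 0],
    [0, 0, 0, 0],
    [0, 0, 0, 0]
  ]
}}

```text
t: 25.75
eef_pos: [536.9, -156.4, 187.5]
tcp_rot: [3.141, -0.0, -2.935]
ft_force: [0.1, -0.0, -0.4]
opening: 1.0
grip_force: 0.0
```

```bash
python3 - <<'E'
import st
from h import *
c=env.calibration("wrist");im=env.read_camera("wrist")
B=np.array([511.4,-158.]);R=st.R
cv2.imwrite("pics/w8.png",cv2.resize(cv2.convertScaleAbs(im[40:340,120:520,::-1],alpha=1.5,beta=10),None,fx=2,fy=2,interpolation=cv2.INTER_CUBIC))
for X in(20,23,26):print(X,[(pix(c,[*(B+R.T@[X,0]),67.5])-[120,40])*2])
E
```

```text
box xy [25.2 -3.7] z 187.5 rot [ 3.141 -0.    -2.935] F box [ 0.1 -0.1] -0.4 M box [ 0.03 -0.04] -0.0 25.75
20 [array([391.28333434, 378.8702066 ])]
23 [array([391.2661569, 386.7366644])]
26 [array([391.24906981, 394.56174139])]
```

View pics/w8.png

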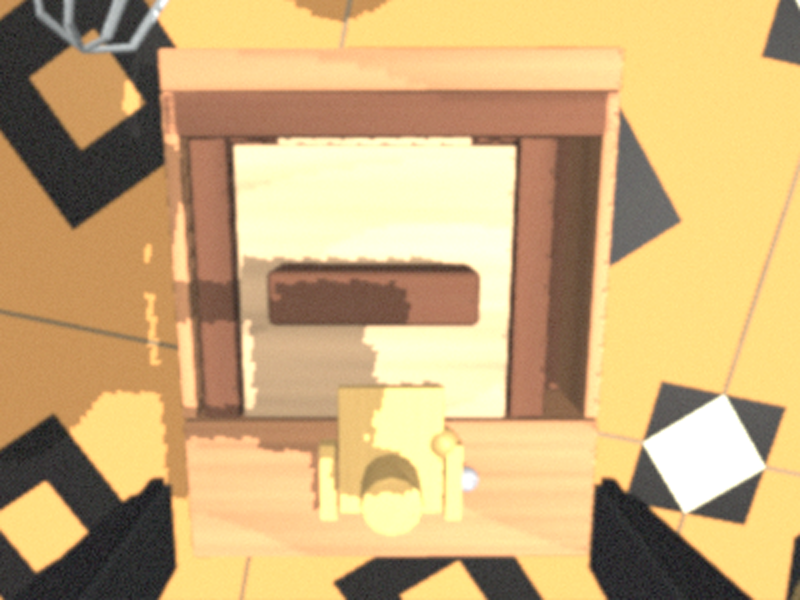

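The bolt's end is at crop row 386, which is box x ≈ 23 mm, so it is home (nominal 23). The lid lies flat in the recess under it.

```bash
python3 -c "
from cell import env
print(env.job_done())"
```

```text
the job is handed in; nothing more can be done
None
```

I handed the job in at about 26 s: the bolt was pulled out, the lid's tongue went under the lip and the lid measured flat in its recess, and the bolt was pushed back to its home stop; no verdict came back.

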